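# Load two cheese moulds for pressing

### The arm

A 6-joint arm with a two-finger parallel gripper is mounted at the origin on the work surface. World frame = base frame: x ahead of the robot, y to its left, z up, the work surface at z = 0. Lengths are in m, angles in rad, forces in N, time in s.
With the tool pointing down it reaches from about 0.25 to 0.775 m from the base axis. Payload 4 kg.
Tool frame: the origin (TCP) lies on the centre line of the jaws, within the pads' length; the fingertips stand 25 mm ahead of it and the grasp point (between the pads) lies 6 mm ahead of it; z points along the fingers, y is the line along which they close (so a half turn about z gives the same grasp; the last joint's range is limited). The gripper opens to 94 mm and grips with 3 to 60 N. Pads are 16 mm wide; open, the fingers measure 119 mm over their backs; the gripper's body (75 mm by 177 mm) begins 78 mm behind the grasp point.
Start: joints at [-1.425, 0.087, 1.371, -0, 1.684, -0.103], TCP at [0.135, -0.533, 0.192] pointing down, gripper open.
Joint ranges: [-3.1, 3.1], [-0.76, 2.03], [0.27, 2.55], [-1.08, 4.22], [0.17, 2.65], [-2.57, 2.57]. Speed limits (rad/s): [2.79, 2.79, 3.14, 3.14, 3.14, 3.14].

### API

Orientations are given as [roll, pitch, yaw] about the fixed x, y, z axes, in that order (R = Rz(yaw) Ry(pitch) Rx(roll)).
In Python, from bench import sensors, optics, ticket gives the robot as it stands.
- The arm moves only by the tool send_rows, never from a script. Its argument "rows" is a list of rows, each a list of 6 numbers: the shift along the world's x, y, z in mm, then the turn, a rotation vector about the world's x, y, z in rad. In form: [[x, y, z, wx, wy, wz], ...]. A call has 1 to 8 rows; each row shifts and turns the commanded pose from where the row before left it; what a row does not reach is not made up. A row lasts 1/12 s, in which the tool goes at most 41.7 mm and 7.16 degrees, less where a joint would pass 70% of its speed; a pose out of reach is approached as far as the arm can. A call is refused whole if a number of a shift passes 41.7 or a number of a turn 0.125, either way. A call with a gripper value outside its range is refused whole. "grip" is the finger opening in mm, from 0 to 94, set as the call begins (left out, the last holds). The fingers move at their own pace and stop on an object; the grip force is fixed at half the most. Time passes only in rows, so rows that do not move let the fingers close. It gives the time, the measured TCP pose, the force, the opening and the grip force at its end, in the units of the state.
- sensors.get_obs(): the state, without advancing time (a new reading comes with each control period).
- optics.snapshot(name): name is "side" or "top"; returns the picture (420x560x3 uint8, red, green, blue); there is no depth.
- optics.camera_model(name): a dict with "vertical_fov" (degrees; the focal length in pixels is half the picture's height over the tangent of half this angle, whatever the lens; pixels are square), "cx", "cy" (the principal point, pixels), "k1" (the pictures are not rectified: a ray, as slopes to the right and down, at radius r is drawn at 1 + k1 r^2 times it, then the intrinsics apply), "R" (3x3) and "t" (3): a world point X has camera coordinates R X + t. Camera axes: x right, y down, z forward; pixel columns grow to the right and rows downward; lengths in m; the calibration is good to about 2 mm. A picture is of the moment at which its call begins. camera_model takes no time and is no camera call.
- ticket.close_job(): hands the job in; it is judged then, once.
The state is a dict: "time": time; "joint_positions": joint angles; "qvel": joint speeds; "joint_torque": joint torques, N m; "tool_pos": TCP position; "ee_rot": TCP orientation; "wrist_force": force on the tool from outside, world axes, zero at the start; "wrist_torque": the same for the moment, N m; "width": finger opening in m; "finger_force": force on a finger pad.
Only numpy, scipy, OpenCV 4.12 (cv2) and the standard library are available. Lean on these libraries where they do the work, as an engineer would, in place of code of your own. Each camera call takes 0.05 s, during which the arm holds its last target. There are 200 camera calls.

### The job

Load the two white moulds for pressing. First stand each small young cheese upright in the mould of its size (wide cheese in the wide mould, slim cheese in the slim mould); only when both cheeses are in, set each wooden follower, handle up and centred, flat on top of its cheese (the wide-disc one on the wide cheese, the narrow one on the slim cheese); last, stand the dark steel weight, knob up and centred, on the handle of the wide follower. Leave the aged wheel, the salt jar and the brush where they are.

Things in the scene. Friction and masses are not known exactly. Their poses are not given: they have to be found in the camera images.
- mould_wide: Wide round white plastic mould, open at the top, fixed to the table; outer diameter 92 mm, inner diameter 82 mm, standing on a round metal drip plate of diameter 110 mm. Origin: centre of the underside (on the table, z = 0), z up. Its inner floor is 10 mm and its rim 38 mm above the origin, so it is only 28 mm deep and a 60 mm cheese stands 32 mm proud of the rim.
- mould_slim: Slim round white plastic mould, open at the top, fixed to the table; outer diameter 70 mm, inner diameter 60 mm, on a round metal drip plate of diameter 90 mm. Origin: centre of the underside (on the table, z = 0), z up. Inner floor 10 mm and rim 38 mm above the origin, as the wide one.
- cheese_wide: Wide young cream-coloured cheese, a firm upright cylinder 66 mm in diameter and 60 mm high, about 0.2 kg, loose on the table. Origin: centre of its underside, z up along its axis. Gripped near its top, the fingers stay clear of the mould's rim.
- cheese_slim: Slim young cream-coloured cheese, a firm upright cylinder 46 mm in diameter and 60 mm high, about 0.1 kg, loose on the table. Origin: centre of its underside, z up along its axis.
- follower_wide: Wide wooden follower (pressing lid): a round disc 74 mm in diameter and 14 mm thick with an upright round handle in the middle, 36 mm in diameter and 34 mm tall with a flat top; 48 mm high in all, about 0.07 kg, lying handle up on the table. Origin: centre of the disc's underside, z up along the handle.
- follower_slim: Narrow wooden follower: a round disc 54 mm in diameter and 14 mm thick with an upright round handle in the middle, 26 mm in diameter and 34 mm tall; 48 mm high in all, about 0.04 kg, lying handle up on the table. Origin: centre of the disc's underside, z up along the handle.
- weight: Dark steel pressing weight: a cylinder 64 mm in diameter and 30 mm high with a flat underside, with an upright round knob in the middle of its top, 22 mm in diameter and 32 mm tall; 62 mm high in all, about 0.5 to 0.8 kg, standing knob up on the table. Origin: centre of its underside, z up along the knob.
- aged_wheel: Bystander: a big brown-rinded aged cheese wheel, 150 mm in diameter, 75 mm high, on the table at the left. Origin: centre of its underside. Leave alone.
- salt_jar: Bystander: a glass jar with a metal cap, 72 mm in diameter, 100 mm high, on the table at the right. Origin: centre of its underside. Leave alone.
- rind_brush: Bystander: a flat hand brush with a wooden handle lying on the table at the right, near the robot; 200 mm long, 42 mm wide, 20 mm high. Origin: its middle, on its underside; its x axis runs along it towards the bristles. Leave alone.
Things that resemble listed ones, but are neither listed nor needed, are in the scene too. Leave any green or yellow look-alike of the weight alone.

How it is judged:
On the way, in this order (a step that is already met when the one before it is completed fails the run):
1. both cheeses stand in their own moulds while the followers and the weight are still away from the moulds (horizontal distance between cheese_wide and mould_wide below 0.011 m and z of cheese_wide in the frame of mould_wide between 0.006 and 0.014 m and angle between each of cheese_wide, cheese_slim's own z axis and vertical below 0.1 rad and horizontal distance between cheese_slim and mould_slim below 0.011 m and z of cheese_slim in the frame of mould_slim between 0.006 and 0.014 m and horizontal distance between each of follower_wide, follower_slim, weight and mould_wide above 0.06 m and horizontal distance between each of follower_wide, follower_slim, weight and mould_slim above 0.06 m), for 0.2 s.
2. both followers lie on their own cheeses while the weight is still away from the moulds (horizontal distance between cheese_wide and mould_wide below 0.011 m and z of cheese_wide in the frame of mould_wide between 0.006 and 0.014 m and angle between each of cheese_wide, cheese_slim, follower_wide, follower_slim's own z axis and vertical below 0.1 rad and horizontal distance between cheese_slim and mould_slim below 0.011 m and z of cheese_slim in the frame of mould_slim between 0.006 and 0.014 m and horizontal distance between follower_wide and cheese_wide below 0.012 m and z of follower_wide in the frame of mould_wide between 0.065 and 0.075 m and horizontal distance between follower_slim and cheese_slim below 0.012 m and z of follower_slim in the frame of mould_slim between 0.065 and 0.075 m and horizontal distance between weight and mould_wide above 0.06 m and horizontal distance between weight and mould_slim above 0.06 m), for 0.2 s.
At the end, for the whole second after the job is handed in: Each cheese upright on the floor of its own mould (centre within 11 mm); each follower flat, handle up, on its own cheese and the weight upright on the wide follower's handle (each within 12 mm of the centre below, 5 mm in height); tilts under 0.1 rad; all at rest (horizontal distance between cheese_wide and mould_wide below 0.011 m and z of cheese_wide in the frame of mould_wide between 0.006 and 0.014 m and angle between each of cheese_wide, cheese_slim, follower_wide, follower_slim, weight's own z axis and vertical below 0.1 rad and horizontal distance between cheese_slim and mould_slim below 0.011 m and z of cheese_slim in the frame of mould_slim between 0.006 and 0.014 m and horizontal distance between follower_wide and cheese_wide below 0.012 m and z of follower_wide in the frame of mould_wide between 0.065 and 0.075 m and horizontal distance between follower_slim and cheese_slim below 0.012 m and z of follower_slim in the frame of mould_slim between 0.065 and 0.075 m and horizontal distance between weight and follower_wide below 0.012 m and z of weight in the frame of mould_wide between 0.113 and 0.123 m and linear speed of each of cheese_wide, cheese_slim, follower_wide, follower_slim, weight below 0.02 m/s); the robot touches nothing.
It fails at once if a bystander (aged wheel, salt jar or brush) was moved by more than 30 mm (distance of any of aged_wheel, salt_jar, rind_brush from where it was at the start of the episode above 0.03 m).
It also fails if it takes over 120 s, if anything falls off the work surface, if the arm or the gripper's body presses on something with over 40 N, if the wrist force passes 120 N, or if a joint passes its speed limit or range.

## Working session

There is one attempt and no reset: what is moved stays moved. The work goes in short steps, Python scripts to look and compute and a tool call to move; the robot and the scene stay as the last step left them, time stands still between calls to the robot, and variables do not carry over. Pictures are saved under pics/ and viewed, at most 14 in all, crops included, and the job is handed in when it is done.

Besides the shell and the picture viewer there is one more tool, called after ">>>" in YAML: its name, and indented under it one key for each argument. send_rows: Moves the arm, as the interface text tells. Its arguments: {"type":"object","properties":{"rows":{"type":"array"},"grip":{"type":"number"}},"required":["rows"]}

```bash
mkdir -p pics; ls; python3 - <<'E'
from bench import sensors, optics
import cv2
for n in("top","side"):
    im=optics.snapshot(n); cv2.imwrite(f"pics/{n}0.png",im[:,:,::-1]); print(n,optics.camera_model(n))
print(sensors.get_obs())
E
```

```text
pics
top {'vertical_fov': 54.754694372658896, 'cx': 276.18030183292075, 'cy': 210.68195323501712, 'k1': 0.020669252336601513, 'R': array([[ 2.12809635e-02, -9.99773472e-01, -3.53772119e-04],
       [-9.95135850e-01, -2.11482021e-02, -9.62153529e-02],
       [ 9.61860758e-02,  2.39960673e-03, -9.95360478e-01]]), 't': array([-0.02614236,  0.54201354,  1.08348789])}
side {'vertical_fov': 53.02280158663873, 'cx': 287.65353885357666, 'cy': 210.2284680074115, 'k1': -0.08670165513655274, 'R': array([[-9.95071179e-01, -9.91628047e-02, -2.96219653e-04],
       [-7.28548368e-02,  7.33098011e-01, -6.76209642e-01],
       [ 6.72720027e-02, -6.72855144e-01, -7.36709191e-01]]), 't': array([0.5202008 , 0.06466735, 1.46056322])}
{'time': 0.1, 'joint_positions': array([-1.42507692e+00,  8.79191026e-02,  1.37208750e+00, -2.24926710e-05,
        1.68360564e+00, -1.03106226e-01]), 'qvel': array([ 0.00127424, -0.00261616, -0.00366399,  0.00080475,  0.00090226,
        0.00034551]), 'joint_torque': array([ 1.72199958e-03, -3.41253519e+01, -3.03300977e+01,  7.19902525e-02,
        3.04281665e-02, -1.03094196e-04]), 'tool_pos': array([ 0.13535489, -0.53254975,  0.19130841]), 'ee_rot': array([-3.13958149e+00, -1.85627128e-04,  2.48822934e-01]), 'wrist_force': array([-0.46990881,  0.16627232,  0.22368607]), 'wrist_torque': array([ 0.0260096 , -0.01221427, -0.05720322]), 'finger_force': 0.0, 'width': 0.09396776451339432}
```

View pics/top0.png

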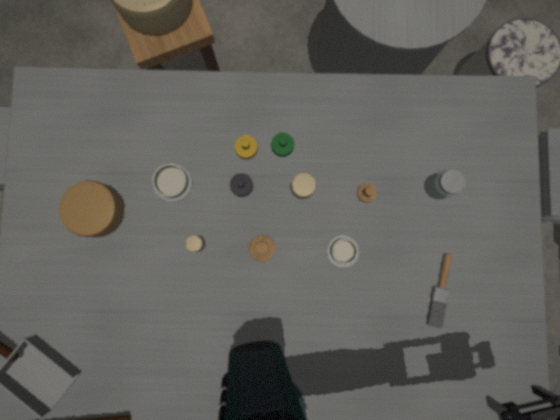

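View pics/side0.png

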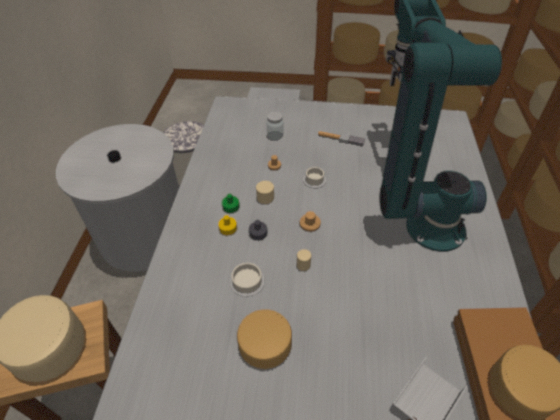

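Top view, candidates: weight = dark (241,185), look-alikes yellow (246,147) and green (283,145). Cheeses are at (304,185) wide and (194,243) slim. Followers are at (262,248) wide and (367,192) narrow. Moulds are at (172,182) wide and (343,251) slim. Next is a close crop of the work area.

```bash
cat > h.py <<'E'
import numpy as np, cv2
from bench import optics
def proj(n,P):
    m=optics.camera_model(n); c=np.asarray(P,float)@m['R'].T+m['t']
    s=c[:,:2]/c[:,2:]; s=s*(1+m['k1']*(s**2).sum(1,keepdims=True))
    f=210/np.tan(np.radians(m['vertical_fov']/2)); return s*f+[m['cx'],m['cy']]
def unproj(n,uv,z):
    from scipy.optimize import least_squares
    return least_squares(lambda p:(proj(n,[[p[0],p[1],z]])-uv)[0],[.45,0]).x
A=np.linspace(0,2*np.pi,72,endpoint=False)
def ring(x,y,r,z): return np.c_[x+r*np.cos(A),y+r*np.sin(A),0*A+z]
E
python3 - <<'E'
import cv2
a=cv2.imread('pics/top0.png')[130:275,145:395]
a=cv2.convertScaleAbs(cv2.resize(a,None,fx=3.2,fy=3.2,interpolation=cv2.INTER_CUBIC),alpha=1.6)
cv2.imwrite('pics/c0.png',a)
b=cv2.imread('pics/side0.png')[145:305,200:340]
b=cv2.convertScaleAbs(cv2.resize(b,None,fx=3.7,fy=3.7,interpolation=cv2.INTER_CUBIC),alpha=1.6)
cv2.imwrite('pics/c1.png',b)
E
```

```text
(no output)
```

View pics/c0.png

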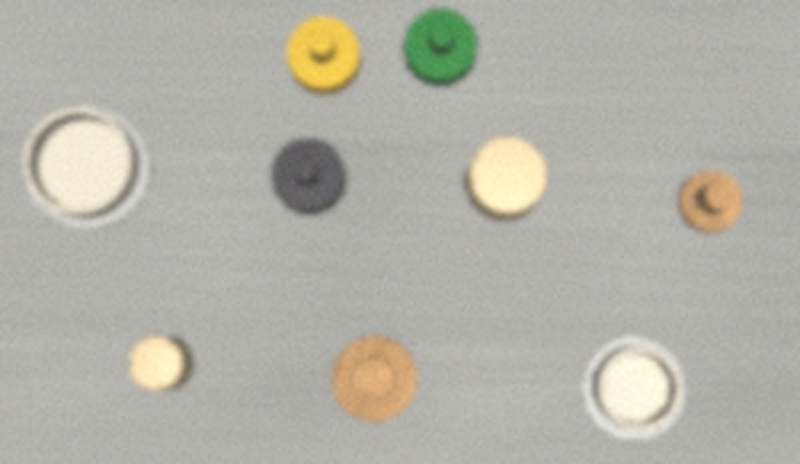

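View pics/c1.png

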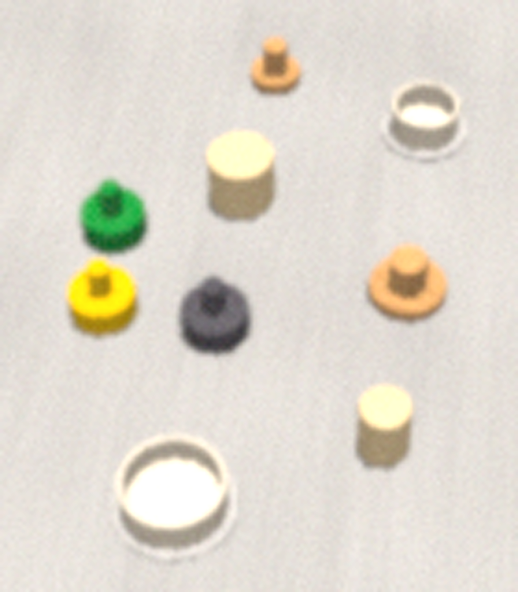

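The crops match the descriptions: dark weight at crop (309,176), wide follower at (375,378), narrow at (711,200), cheeses at (508,176) and (158,362). Now I fit the silhouettes in both cameras.

```bash
cat >> h.py <<'E'
PARTS=dict(cheese_wide=[(.033,0,.06)],cheese_slim=[(.023,0,.06)],follower_wide=[(.037,0,.014),(.018,.014,.048)],
 follower_slim=[(.027,0,.014),(.013,.014,.048)],weight=[(.032,0,.03),(.011,.03,.062)],mould_wide=[(.046,.002,.038)],mould_slim=[(.035,.002,.038)])
def model(n,name,x,y,z0,S=4):
    M=np.zeros((420*S,560*S),np.uint8)
    for r,a,b in PARTS[name]:
        p=np.r_[proj(n,ring(x,y,r,a+z0)),proj(n,ring(x,y,r,b+z0))]
        cv2.fillConvexPoly(M,cv2.convexHull(((p+.5)*S).round().astype(np.int32)),1)
    m=cv2.moments(M,True); return np.array([m['m10'],m['m01']])/m['m00']/S-.5, m['m00']/S/S
def segment(im,name,S=4):
    im=cv2.resize(im,None,fx=S,fy=S,interpolation=cv2.INTER_CUBIC).astype(np.int16)
    r,g,b=im[...,0],im[...,1],im[...,2]; mx=im.max(2).clip(1)
    sat=(r-b)/mx
    if name=='weight': M=(mx<SEG['dark'])
    elif 'mould' in name: M=(sat>SEG['mould'])
    else: M=sat>SEG['warm']
    return M.astype(np.uint8)
SEG=dict(dark=60,mould=.06,warm=.15)
def locate(im,n,name,guess,z0=0,S=4,win=30):
    from scipy.optimize import least_squares
    c=proj(n,[[*guess,z0+.03]])[0]
    M=segment(im,name,S); W=np.zeros_like(M); u,v=(c*S).astype(int); w=win*S
    W[max(v-w,0):v+w,max(u-w,0):u+w]=M[max(v-w,0):v+w,max(u-w,0):u+w]
    cs,_=cv2.findContours(W,cv2.RETR_EXTERNAL,cv2.CHAIN_APPROX_NONE)
    if not cs: return None,0
    k=cv2.convexHull(max(cs,key=cv2.contourArea)) if 'mould' in name else max(cs,key=cv2.contourArea)
    F=np.zeros_like(M); cv2.fillPoly(F,[k],1)
    m=cv2.moments(F,True); t=np.array([m['m10'],m['m01']])/m['m00']/S-.5
    s=least_squares(lambda p:model(n,name,p[0],p[1],z0)[0]-t,guess,diff_step=.02).x
    return s,m['m00']/S/S/model(n,name,*s,z0)[1]
PX=dict(cheese_wide=(304,185),cheese_slim=(194,243),follower_wide=(262,248),follower_slim=(367,192),weight=(241,185),mould_wide=(172,182),mould_slim=(343,251))
E
python3 - <<'E'
from h import *
for k,p in PX.items():
    g=unproj('top',p,.03); print(k,g.round(3))
    for n in('top','side'):
        im=cv2.cvtColor(cv2.imread(f'pics/{n}0.png'),cv2.COLOR_BGR2RGB)
        u,v=proj(n,[[*g,.02]])[0].astype(int)
        s,a=locate(im,n,k,g)
        print('  ',n,s,round(a,2),'px',im[v,u],'table',np.median(im[v-35:v+35,u-35:u+35],(0,1)))
E
```

```text
cheese_wide [ 0.614 -0.089]
   top [ 0.61369433 -0.08597852] 0.93 px [165 151 121] table [111. 111. 108.]
   side [ 0.61695257 -0.09268024] 0.95 px [109  97  75] table [143. 139. 135.]
cheese_slim [0.45  0.206]
   top [0.44971521 0.20412702] 0.88 px [164 152 122] table [111. 111. 108.]
   side [0.45327099 0.19764727] 0.95 px [102  89  67] table [144. 140. 136.]
follower_wide [0.44  0.022]
   top [0.44058603 0.02364867] 1.04 px [138 107  76] table [111. 110. 107.]
   side [0.44395145 0.01718676] 1.03 px [93 69 49] table [144. 140. 135.]
follower_slim [ 0.599 -0.262]
   top [ 0.60140358 -0.26580606] 1.02 px [113  89  64] table [111. 110. 107.]
   side [ 0.62449148 -0.13969481] 0.99 px [87 64 43] table [143. 139. 135.]
weight [0.611 0.083]
   top [0.6126904  0.08353785] 0.1 px [57 58 58] table [110. 110. 107.]
   side [0.61322639 0.10533791] 0.2 px [68 65 67] table [143. 139. 135.]
mould_wide [0.615 0.273]
   top [0.62158872 0.28266678] 1.03 px [151 145 133] table [112. 112. 108.]
   side [0.62651907 0.27692515] 1.47 px [192 182 161] table [144. 141. 137.]
mould_slim [ 0.437 -0.197]
   top [ 0.43751213 -0.20080567] 1.04 px [160 155 141] table [112. 111. 108.]
   side [ 0.4397143  -0.20399608] 1.67 px [187 176 157] table [143. 140. 136.]
```

```bash
cat > fix.py <<'E'
s=open('h.py').read()
s=s.replace("    sat=(r-b)/mx\n","    sat=(r-b)/mx; sat=cv2.GaussianBlur(sat.astype(np.float32),(0,0),2); mx=cv2.GaussianBlur(mx.astype(np.float32),(0,0),2); sat-=np.median(sat); mx=mx/np.median(mx)\n")
s=s.replace("SEG=dict(dark=60,mould=.06,warm=.15)","SEG=dict(dark=.72,mould=.045,warm=.09)")
s=s.replace("S=4,win=30)","S=4,win=22)")
open('h.py','w').write(s)
E
python3 fix.py; cat > run.py <<'E'
from h import *
for k,p in PX.items():
    g=unproj('top',p,.03)
    for n in('top','side'):
        im=cv2.cvtColor(cv2.imread(f'pics/{n}0.png'),cv2.COLOR_BGR2RGB)
        s,a=locate(im,n,k,g); print(k,n,s.round(4),round(a,2))
E
python3 run.py
```

```text
cheese_wide top [ 0.6137 -0.086 ] 0.98
cheese_wide side [ 0.617  -0.0928] 0.95
cheese_slim top [0.4497 0.2041] 0.95
cheese_slim side [0.4533 0.1974] 0.94
follower_wide top [0.4406 0.0236] 1.09
follower_wide side [0.444  0.0172] 1.04
follower_slim top [ 0.6014 -0.2658] 1.08
follower_slim side [ 0.6052 -0.2738] 1.04
weight top [0.6136 0.0844] 0.88
weight side [0.6179 0.0825] 0.84
mould_wide top [0.6214 0.2818] 0.95
mould_wide side [0.6251 0.2747] 0.93
mould_slim top [ 0.4375 -0.2006] 0.95
mould_slim side [ 0.441  -0.2089] 0.88
```

>>> send_rows:
  rows:
    - [40,37,0,0,0,-0.124]
    - [40,37,0,0,0,-0.124]
    - [40,37,0,0,0,0]
    - [40,37,0,0,0,0]
    - [40,37,0,0,0,0]
    - [40,37,0,0,0,0]
    - [40,37,0,0,0,0]
    - [40,37,0,0,0,0]
  grip: 94

```text
time: 0.77
tool_pos: [0.3785, -0.3074, 0.1921]
ee_rot: [-3.141, 0.0, 0.011]
wrist_force: [1.1, -0.5, -0.2]
width: 0.094
finger_force: 0.0
```

>>> send_rows:
  rows:
    - [40,37,0,0,0,0]
    - [40,37,0,0,0,0]
    - [40,37,0,0,0,0]
    - [40,36,0,0,0,0]
    - [0,0,0,0,0,0]

```text
time: 1.18
tool_pos: [0.5041, -0.1909, 0.1913]
ee_rot: [-3.138, -0.001, 0.02]
wrist_force: [-0.7, -0.7, 0.3]
width: 0.0942
finger_force: 0.0
```

>>> send_rows:
  rows:
    - [22,20,0,0,0,-0.02]
    - [22,20,0,0,0,0]
    - [22,20,0,0,0,0]
    - [22,20,0,0,0,0]
    - [22,20,0,0,0,0]
    - [0,0,0,0,0,0]
    - [0,0,0,0,0,0]

```text
time: 1.77
tool_pos: [0.6103, -0.0959, 0.1911]
ee_rot: [-3.142, 0.003, -0.006]
wrist_force: [0.1, -0.0, 0.1]
width: 0.0937
finger_force: 0.0
```

>>> send_rows:
  rows:
    - [5,6,-20,0,0,0.006]
    - [0,0,-25,0,0,0]
    - [0,0,-25,0,0,0]
    - [0,0,-25,0,0,0]
    - [0,0,-20,0,0,0]
    - [0,0,-14,0,0,0]
    - [0,0,0,0,0,0]
    - [0,0,0,0,0,0]

```text
time: 2.43
tool_pos: [0.6138, -0.0917, 0.0627]
ee_rot: [-3.142, 0.002, -0.004]
wrist_force: [0.6, -0.0, 0.7]
width: 0.0942
finger_force: 0.0
```

```bash
python3 - <<'E'
from h import *
from bench import sensors
o=sensors.get_obs(); print(o['tool_pos'],o['wrist_force'])
for n in('top','side'):
    im=optics.snapshot(n)
    u,v=proj(n,[[.615,-.09,.05]])[0].astype(int)
    c=im[v-40:v+40,u-40:u+40]
    cv2.imwrite(f'pics/g_{n}.png',cv2.resize(c,(400,400))[:,:,::-1])
a=np.hstack([cv2.imread(f'pics/g_{n}.png') for n in('top','side')]); cv2.imwrite('pics/g1.png',a)
E
```

```text
[ 0.61381025 -0.09165408  0.06270975] [ 0.56403333 -0.01793974  0.65997452]
```

View pics/g1.png

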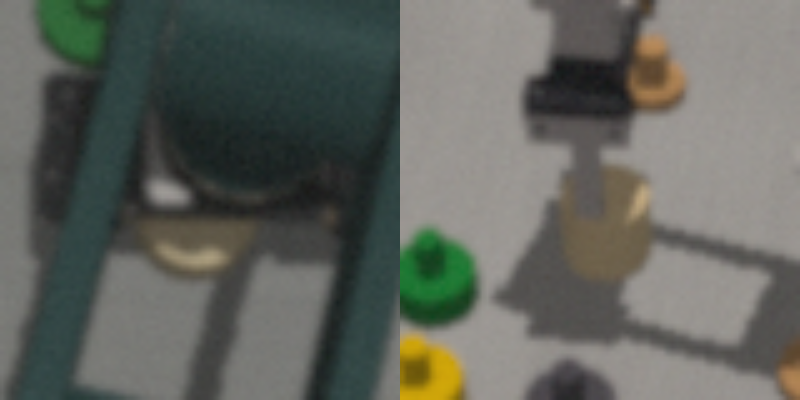

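Side crop: the front finger's tip is at crop (590,215) and the cheese is centred at (606,225). The finger sits slightly to the +x side, so I'll compare it with its projection.

```bash
python3 - <<'E'
from h import *
n='side'
u,v=proj(n,[[.615,-.09,.05]])[0].astype(int)
o=np.array([u-40,v-40])
for yb in(.047,.0595):
  print('finger tip in crop',(proj(n,[[.6138,-.0917+yb,.0377]])[0]-o)*5)
print('cheese top/bottom', (proj(n,[[.6138,-.0917,.06],[.6138,-.0917,0]])-o)*5)
E
```

```text
finger tip in crop [197.74657146 257.54445778]
finger tip in crop [195.32365313 270.1340665 ]
cheese top/bottom [[205.41993285 189.50172183]
 [208.60947672 247.51734965]]
```

```bash
python3 - <<'E'
from h import *
im=optics.snapshot('side')
o=np.array([215,125]); c=cv2.resize(im[125:225,215:315],(800,800),interpolation=cv2.INTER_CUBIC)[:600]
c=cv2.convertScaleAbs(c,alpha=1.6)
x,y=.6138,-.0917
for P,col in(((x,y+.047,.0377),(255,0,0)),((x,y+.0595,.0377),(255,0,255)),((x,y-.047,.0377),(0,255,0)),((x,y+.088,.135),(0,255,255)),((x,y-.088,.135),(0,0,255))):
    q=((proj('side',[P])[0]+.5-o)*8).astype(int); print(P,q); cv2.circle(c,tuple(int(t) for t in q),4,col,-1)
for z in(0,.06):
    q=((proj('side',ring(x,y,.033,z))+.5-o)*8).astype(np.int32); cv2.polylines(c,[q],True,(255,255,255),1)
cv2.imwrite('pics/g2.png',c[:,:,::-1])
E
```

```text
(0.6138, -0.044700000000000004, 0.0377) [392 600]
(0.6138, -0.032200000000000006, 0.0377) [388 620]
(0.6138, -0.1387, 0.0377) [420 455]
(0.6138, -0.003700000000000009, 0.135) [369 508]
(0.6138, -0.1797, 0.135) [424 237]
```

View pics/g2.png

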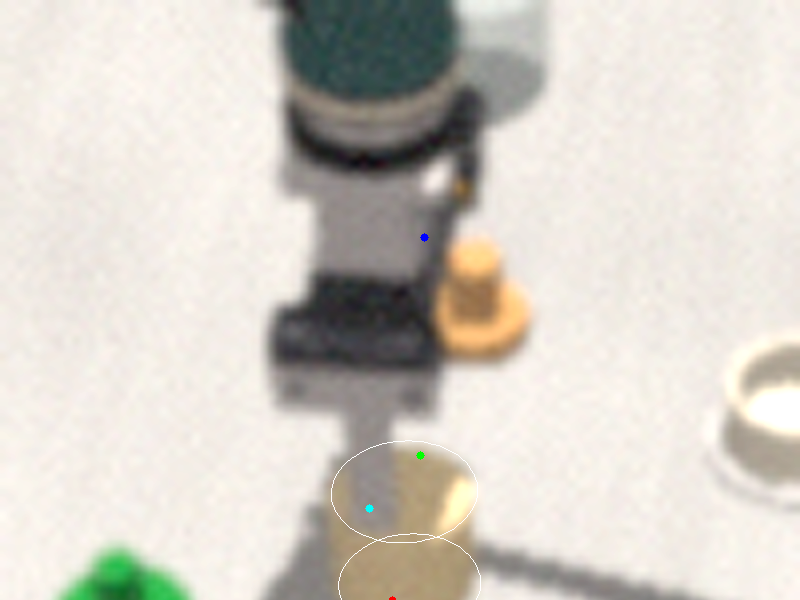

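The predicted cheese ellipse fits, but the finger ends at (372,530), about 9 px above where its tip should project (392,600). I'll check the top view before closing.

```bash
python3 - <<'E'
from h import *
n='top'; im=optics.snapshot(n)
x,y=.6138,-.0917
o=np.array([265,135]); c=cv2.resize(im[135:210,265:365],(800,600),interpolation=cv2.INTER_CUBIC)
c=cv2.convertScaleAbs(c,alpha=2.2)
for P,col in(((x,y+.047,.0377),(255,0,0)),((x,y-.047,.0377),(0,255,0))):
    q=((proj(n,[P])[0]+.5-o)*8).astype(int); print(q); cv2.circle(c,tuple(int(t) for t in q),4,col,-1)
B=[(x+a,y+b,.135) for a,b in((.0375,.0885),(.0375,-.0885),(-.0375,-.0885),(-.0375,.0885))]
for z in(.135,.175):
    q=((proj(n,[(p[0],p[1],z) for p in B])+.5-o)*8).astype(np.int32); cv2.polylines(c,[q],True,(0,255,255) if z<.15 else (255,255,0),1)
for z in(0,.06):
    q=((proj(n,ring(x,y,.033,z))+.5-o)*8).astype(np.int32); cv2.polylines(c,[q],True,(255,255,255),1)
cv2.imwrite('pics/g3.png',c[:,:,::-1])
E
```

```text
[186 399]
[462 405]
```

View pics/g3.png

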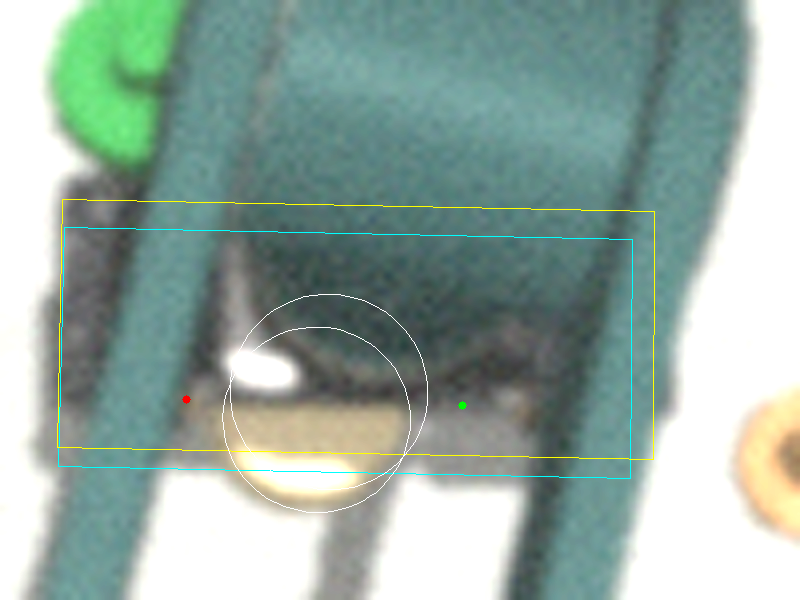

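The gripper body and finger both look higher (and further +x) than the state says. Closing the fingers is a harmless test: they'll stop near 66 mm if the cheese is between them.

>>> send_rows:
  rows:
    - [0,0,0,0,0,0]
    - [0,0,0,0,0,0]
    - [0,0,0,0,0,0]
    - [0,0,0,0,0,0]
    - [0,0,0,0,0,0]
    - [0,0,0,0,0,0]
  grip: 60

```text
time: 3.13
tool_pos: [0.6153, -0.0905, 0.0634]
ee_rot: [3.142, 0.0, -0.002]
wrist_force: [-0.0, 0.6, -0.8]
width: 0.0606
finger_force: 0.0
```

```bash
python3 - <<'E'
from h import *
from scipy.optimize import least_squares
for y in (-.0447,-.038,-.032):
    r=least_squares(lambda p:(proj('side',[[p[0],y,p[1]]])[0]-[261,190.8]),[.61,.05]); print('tip y',y,'-> x,z',r.x)
# body bottom near edge (355,405)
for y in (-.0037,):
    r=least_squares(lambda p:(proj('side',[[p[0],y,p[1]]])[0]-[215+355/8-.5,125+405/8-.5]),[.61,.05]); print('body',r.x)
im=cv2.imread('pics/side0.png'); print('start TCP px',proj('side',[[.135,-.533,.192],[.135,-.533,.167]]))
print(proj('top',[[.135,-.533,.192]]))
E
```

```text
tip y -0.0447 -> x,z [0.62096978 0.08084154]
tip y -0.038 -> x,z [0.61969114 0.08758977]
tip y -0.032 -> x,z [0.61854609 0.09363297]
body [0.61675986 0.19330692]
start TCP px [[395.76601074  95.44226633]
 [394.67905832 100.72272439]]
[[507.16061619 392.21838599]]
```

The fingers closed to 60 mm on nothing, and triangulation puts the tips at about z = 0.08 to 0.09. So the reported z reads roughly 45 mm too low. I'll open, go down in steps watching the force, and re-test by closing.

>>> send_rows:
  rows:
    - [0,0,0,0,0,0]
    - [0,0,0,0,0,0]
    - [0,0,0,0,0,0]
    - [0,0,0,0,0,0]
    - [0,0,-6,0,0,0]
    - [0,0,-6,0,0,0]
    - [0,0,-6,0,0,0]
    - [0,0,0,0,0,0]
  grip: 94

```text
time: 3.8
tool_pos: [0.6138, -0.0902, 0.0429]
ee_rot: [-3.141, 0.004, -0.002]
wrist_force: [-0.2, 0.7, 0.1]
width: 0.0942
finger_force: 0.0
```

>>> send_rows:
  rows:
    - [0,0,-3,0,0,0]
    - [0,0,-3,0,0,0]
    - [0,0,-3,0,0,0]
    - [0,0,-3,0,0,0]
    - [0,0,0,0,0,0]

```text
time: 4.22
tool_pos: [0.6148, -0.0904, 0.0326]
ee_rot: [-3.141, 0.001, -0.002]
wrist_force: [-0.3, 0.4, 0.6]
width: 0.0942
finger_force: 0.0
```

>>> send_rows:
  rows:
    - [0,0,-3,0,0,0]
    - [0,0,-2,0,0,0]
    - [0,0,0,0,0,0]
    - [0,0,0,0,0,0]

```text
time: 4.55
tool_pos: [0.6152, -0.0905, 0.0283]
ee_rot: [3.142, 0.0, -0.002]
wrist_force: [0.3, -0.3, 0.3]
width: 0.0942
finger_force: 0.0
```

```bash
python3 - <<'E'
from h import *
from bench import sensors
o=sensors.get_obs(); print(o['tool_pos'],o['wrist_force'],o['joint_positions'])
im=optics.snapshot('side')
c=cv2.resize(im[150:225,215:315],(800,600),interpolation=cv2.INTER_CUBIC)
cv2.imwrite('pics/g4.png',cv2.convertScaleAbs(c,alpha=1.6)[:,:,::-1])
E
```

```text
[ 0.6152226  -0.09052417  0.02829027] [ 0.2773217  -0.33091409  0.28190495] [-2.37187709e-01  3.27717573e-01  1.41702030e+00 -8.61712515e-05
  1.39709513e+00  1.33586571e+00]
```

View pics/g4.png

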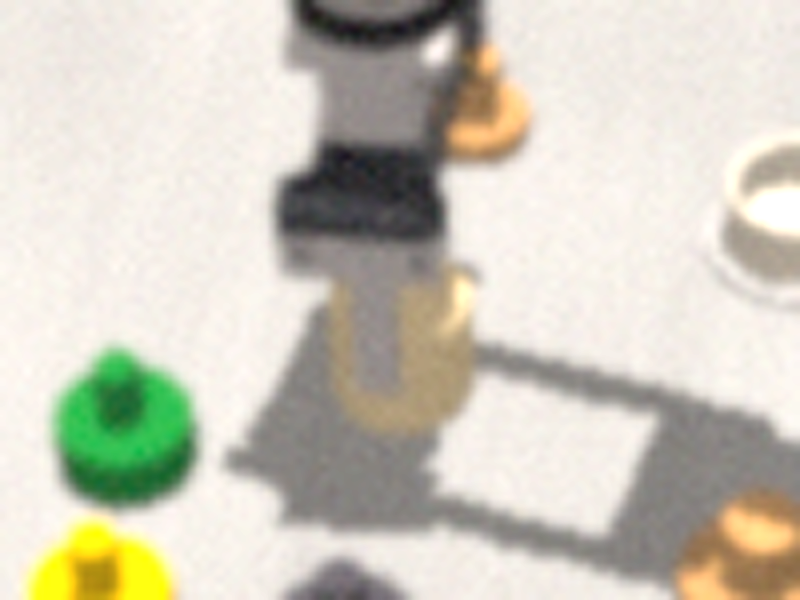

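The finger tip is at (377,390), overlapping the cheese's front face about 14 mm above its base line. That agrees with the z bias of about 45 to 50 mm and an x bias of about +5 mm. I'll go down 12 more, shift x by −5 and close.

>>> send_rows:
  rows:
    - [-3,0,-3,0,0,0]
    - [-2,0,-3,0,0,0]
    - [0,0,-3,0,0,0]
    - [0,0,-3,0,0,0]
    - [0,0,0,0,0,0]
    - [0,0,0,0,0,0]

```text
time: 5.1
tool_pos: [0.61, -0.0905, 0.016]
ee_rot: [-3.142, 0.001, -0.002]
wrist_force: [-1.3, -0.1, -0.6]
width: 0.0941
finger_force: 0.0
```

>>> send_rows:
  rows:
    - [0,0,0,0,0,0]
    - [0,0,0,0,0,0]
    - [0,0,0,0,0,0]
    - [0,0,0,0,0,0]
    - [0,0,0,0,0,0]
    - [0,0,0,0,0,0]
  grip: 58

```text
time: 5.6
tool_pos: [0.6104, -0.0901, 0.0166]
ee_rot: [-3.141, -0.0, -0.002]
wrist_force: [0.3, 1.8, 0.8]
width: 0.0653
finger_force: 30.0
```

Gripped at 65 mm, 30 N. Lifting.

>>> send_rows:
  rows:
    - [0,0,10,0,0,0]
    - [0,0,20,0,0,0]
    - [0,0,30,0,0,0]
    - [0,0,30,0,0,0]
    - [0,0,10,0,0,0]
    - [0,30,0,0,0,0]
    - [0,35,0,0,0,0]
    - [0,35,0,0,0,0]

```text
time: 6.27
tool_pos: [0.61, 0.0095, 0.1161]
ee_rot: [3.141, 0.0, -0.005]
wrist_force: [0.4, 0.1, -1.4]
width: 0.0659
finger_force: 30.0
```

>>> send_rows:
  rows:
    - [1,38,0,0,0,0]
    - [1,38,0,0,0,0]
    - [1,38,0,0,0,0]
    - [1,38,0,0,0,0]
    - [1,38,0,0,0,0]
    - [1,38,0,0,0,0]
    - [1,30,0,0,0,0]
    - [0,0,0,0,0,0]

```text
time: 6.93
tool_pos: [0.6157, 0.2737, 0.1148]
ee_rot: [-3.139, 0.002, 0.005]
wrist_force: [-0.1, -0.1, -2.4]
width: 0.0656
finger_force: 30.0
```

>>> send_rows:
  rows:
    - [0,0,0,0,0,0]
    - [0,0,0,0,0,0]

```text
time: 7.1
tool_pos: [0.6169, 0.2668, 0.1154]
ee_rot: [3.14, 0.001, -0.002]
wrist_force: [-0.5, 0.1, -1.8]
width: 0.0655
finger_force: 30.0
```

>>> send_rows:
  rows:
    - [1,10,-20,0,0,0]
    - [0,0,-20,0,0,0]
    - [0,0,-10,0,0,0]
    - [0,0,0,0,0,0]
    - [0,0,0,0,0,0]

```text
time: 7.52
tool_pos: [0.618, 0.2759, 0.0656]
ee_rot: [3.14, 0.002, -0.004]
wrist_force: [0.4, -0.1, -1.7]
width: 0.0656
finger_force: 30.0
```

```bash
python3 - <<'E'
from h import *
from bench import sensors
o=sensors.get_obs(); print(o['tool_pos'])
z0=o['tool_pos'][2]-.0163; x,y=.6233,.2783
out=[]
for n,ex,ey in(('side',.0018,-.0035),('top',-.0018,.0035)):
    im=optics.snapshot(n)
    u,v=proj(n,[[x,y,.05]])[0].astype(int); k=8;h=37;w=25
    c=cv2.convertScaleAbs(cv2.resize(im[v-h:v+h,u-w:u+w],None,fx=k,fy=k,interpolation=cv2.INTER_CUBIC),alpha=1.6)
    for r,z,col in((.046,.038,(255,0,0)),(.033,z0,(0,0,255)),(.033,z0+.06,(0,0,255))):
        q=((proj(n,ring(x+ex,y+ey,r,z))+.5-[u-w,v-h])*k).astype(np.int32); cv2.polylines(c,[q],True,col,1)
    out.append(c)
cv2.imwrite('pics/m1.png',np.hstack(out)[:,:,::-1])
E
```

```text
[0.61796414 0.27586028 0.0655879 ]
```

View pics/m1.png

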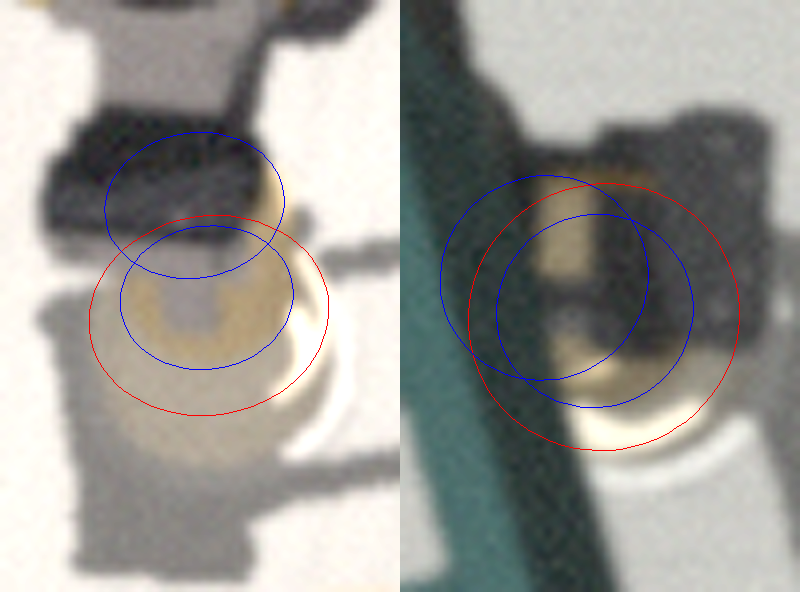

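Side (left half): the cheese bottom fits the predicted ellipse, centred at (207,298), inside the mould rim ellipse at (209,315). Lowering.

>>> send_rows:
  rows:
    - [0,1,-10,0,0,0]
    - [0,0,-10,0,0,0]
    - [0,0,-8,0,0,0]
    - [0,0,-5,0,0,0]
    - [0,0,-3,0,0,0]
    - [0,0,0,0,0,0]
    - [0,0,0,0,0,0]

```text
time: 8.2
tool_pos: [0.6182, 0.2785, 0.0301]
ee_rot: [3.141, 0.0, -0.002]
wrist_force: [-0.0, -1.1, -1.6]
width: 0.0655
finger_force: 30.0
```

>>> send_rows:
  rows:
    - [0,0,-2,0,0,0]
    - [0,0,-1,0,0,0]
    - [0,0,0,0,0,0]
    - [0,0,0,0,0,0]

```text
time: 8.53
tool_pos: [0.6184, 0.2785, 0.0277]
ee_rot: [-3.142, -0.0, -0.002]
wrist_force: [-0.1, 0.6, -2.6]
width: 0.0655
finger_force: 30.0
```

>>> send_rows:
  rows:
    - [0,0,-1,0,0,0]
    - [0,0,-1,0,0,0]
    - [0,0,0,0,0,0]
    - [0,0,0,0,0,0]

```text
time: 8.87
tool_pos: [0.6187, 0.2786, 0.0266]
ee_rot: [-3.141, -0.001, -0.002]
wrist_force: [-1.1, -0.9, 2.3]
width: 0.0657
finger_force: 30.0
```

>>> send_rows:
  rows:
    - [0,0,0,0,0,0]
    - [0,0,0,0,0,0]
    - [0,0,0,0,0,0]
    - [0,0,0,0,0,0]
    - [0,0,15,0,0,0]
    - [0,0,30,0,0,0]
    - [0,0,35,0,0,0]
    - [0,0,10,0,0,0]
  grip: 94

```text
time: 9.53
tool_pos: [0.6209, 0.2794, 0.1216]
ee_rot: [-3.139, -0.009, -0.002]
wrist_force: [0.2, -0.7, 2.0]
width: 0.0942
finger_force: 0.0
```

>>> send_rows:
  rows:
    - [-28,-13,0,0,0,0]
    - [-28,-13,0,0,0,0]
    - [-29,-13,0,0,0,0]
    - [-29,-13,0,0,0,0]
    - [-29,-13,0,0,0,0]
    - [-29,-13,0,0,0,0]
    - [0,0,0,0,0,0]
    - [0,0,0,0,0,0]

```text
time: 10.2
tool_pos: [0.4452, 0.2001, 0.1149]
ee_rot: [3.142, -0.0, -0.002]
wrist_force: [0.9, -0.8, -0.0]
width: 0.0942
finger_force: 0.0
```

```bash
python3 - <<'E'
from h import *
from bench import sensors
o=sensors.get_obs(); print(o['tool_pos'])
for n in('side','top'):
    im=optics.snapshot(n); cv2.imwrite(f'pics/{n}1.png',im[:,:,::-1])
    print(n,locate(im,n,'cheese_wide',(.623,.278),.01),locate(im,n,'cheese_slim',(.4515,.2005)))
c=cv2.imread('pics/side1.png')[200:300,200:330]; cv2.imwrite('pics/m2.png',cv2.convertScaleAbs(cv2.resize(c,None,fx=6,fy=6,interpolation=cv2.INTER_CUBIC),alpha=1.5))
E
```

```text
[0.44517347 0.20006684 0.11494475]
side (array([0.62354187, 0.27908061]), 1.1797374621339616) (array([0.45377313, 0.20267376]), 0.8756657107742728)
top (array([0.61828799, 0.27718479]), 1.2355008787346222) (array([0.45090349, 0.20894766]), 0.7903162055335968)
```

View pics/m2.png

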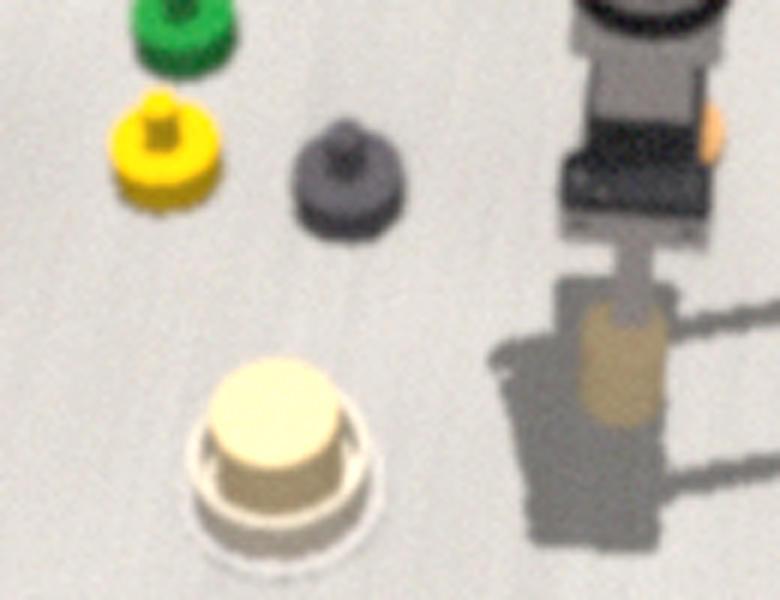

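```bash
python3 - <<'E'
from h import *
from scipy.optimize import least_squares
f=lambda n,uv,y:least_squares(lambda p:(proj(n,[[p[0],y,p[1]]])[0]-uv),[.5,.05]).x
print('slim tip',f('side',[304.8,253.7],.2+.0595), f('side',[304.8,253.7],.2+.047))
# earlier: first pose state(.6138,-.0917,.0627), second state (.6152,-.0905,.0283)
print(f('side',[261,190.8],-.0917+.0595),f('side',[261.6,198.2],-.0905+.0595))
print('mould pose', f('side',[0,0],0) if 0 else '')
E
```

```text
slim tip [0.4472897  0.14378101] [0.44768831 0.12700758]
[0.61858426 0.09343153] [0.61794877 0.05801725]
mould pose
```

The wide cheese stands well inside its mould: cheese (275,412), rim centre (283,455). The finger at (632,325) is about 6 mm to the −x side of the slim cheese, so I'm shifting +5 and descending.

>>> send_rows:
  rows:
    - [5,0,-20,0,0,0]
    - [0,0,-25,0,0,0]
    - [0,0,-25,0,0,0]
    - [0,0,-15,0,0,0]
    - [0,0,-8,0,0,0]
    - [0,0,-5,0,0,0]
    - [0,0,0,0,0,0]
    - [0,0,0,0,0,0]

```text
time: 10.97
tool_pos: [0.4525, 0.2008, 0.0182]
ee_rot: [-3.141, -0.001, -0.002]
wrist_force: [0.4, -0.8, -0.1]
width: 0.0939
finger_force: 0.0
```

>>> send_rows:
  rows:
    - [0,0,0,0,0,0]
    - [0,0,0,0,0,0]
    - [0,0,0,0,0,0]
    - [0,0,0,0,0,0]
    - [0,0,0,0,0,0]
    - [0,0,0,0,0,0]
    - [0,0,0,0,0,0]
    - [0,0,0,0,0,0]
  grip: 38

```text
time: 11.63
tool_pos: [0.4513, 0.2007, 0.0175]
ee_rot: [-3.141, -0.0, -0.002]
wrist_force: [-0.5, 1.2, -0.8]
width: 0.0454
finger_force: 30.0
```

>>> send_rows:
  rows:
    - [0,0,10,0,0,0]
    - [0,0,20,0,0,0]
    - [0,0,30,0,0,0]
    - [0,0,30,0,0,0]
    - [0,0,10,0,0,0]
    - [0,-30,0,0,0,0]
    - [0,-35,0,0,0,0]
    - [0,-35,0,0,0,0]

```text
time: 12.3
tool_pos: [0.4509, 0.0998, 0.1173]
ee_rot: [3.141, -0.0, 0.0]
wrist_force: [1.2, -0.5, -1.3]
width: 0.0458
finger_force: 30.0
```

>>> send_rows:
  rows:
    - [-2,-38,0,0,0,0]
    - [-2,-38,0,0,0,0]
    - [-2,-38,0,0,0,0]
    - [-2,-38,0,0,0,0]
    - [-2,-38,0,0,0,0]
    - [-2,-38,0,0,0,0]
    - [0,-38,0,0,0,0]
    - [0,-30,0,0,0,0]

```text
time: 12.97
tool_pos: [0.4383, -0.1981, 0.1168]
ee_rot: [3.141, 0.001, -0.004]
wrist_force: [0.3, 0.6, -1.1]
width: 0.0457
finger_force: 30.0
```

>>> send_rows:
  rows:
    - [0,-10,0,0,0,0]
    - [0,0,0,0,0,0]
    - [0,0,0,0,0,0]

```text
time: 13.22
tool_pos: [0.4389, -0.2049, 0.1168]
ee_rot: [-3.14, 0.001, -0.003]
wrist_force: [0.6, 0.2, -1.2]
width: 0.0455
finger_force: 30.0
```

>>> send_rows:
  rows:
    - [0,0,-25,0,0,0]
    - [0,0,-20,0,0,0]
    - [0,0,-10,0,0,0]
    - [0,0,-5,0,0,0]
    - [0,0,-5,0,0,0]
    - [0,0,-5,0,0,0]
    - [0,0,-5,0,0,0]
    - [0,0,0,0,0,0]

```text
time: 13.88
tool_pos: [0.4392, -0.2053, 0.042]
ee_rot: [-3.141, 0.0, -0.002]
wrist_force: [-0.4, 0.8, -1.7]
width: 0.0459
finger_force: 30.0
```

>>> send_rows:
  rows:
    - [0,0,-5,0,0,0]
    - [0,0,-4,0,0,0]
    - [0,0,-2,0,0,0]
    - [0,0,-1,0,0,0]
    - [0,0,-1,0,0,0]
    - [0,0,0,0,0,0]
    - [0,0,0,0,0,0]

```text
time: 14.47
tool_pos: [0.4394, -0.2056, 0.0295]
ee_rot: [3.141, -0.0, -0.002]
wrist_force: [-0.1, 0.6, -0.6]
width: 0.0454
finger_force: 30.0
```

>>> send_rows:
  rows:
    - [0,0,-1,0,0,0]
    - [0,0,-1,0,0,0]
    - [0,0,0,0,0,0]
    - [0,0,0,0,0,0]

```text
time: 14.8
tool_pos: [0.4394, -0.2056, 0.0276]
ee_rot: [3.141, -0.0, -0.002]
wrist_force: [0.2, 0.1, -0.2]
width: 0.0456
finger_force: 30.0
```

>>> send_rows:
  rows:
    - [0,0,0,0,0,0]
    - [0,0,0,0,0,0]
    - [0,0,0,0,0,0]
    - [0,0,0,0,0,0]
    - [0,0,15,0,0,0]
    - [0,0,30,0,0,0]
    - [0,0,35,0,0,0]
    - [0,0,10,0,0,0]
  grip: 94

```text
time: 15.47
tool_pos: [0.4419, -0.2071, 0.123]
ee_rot: [3.137, -0.008, -0.002]
wrist_force: [1.3, -0.3, 0.7]
width: 0.0931
finger_force: 0.0
```

>>> send_rows:
  rows:
    - [27,-10,0,0,0,0]
    - [27,-10,0,0,0,0]
    - [27,-11,0,0,0,0]
    - [27,-11,0,0,0,0]
    - [27,-11,0,0,0,0]
    - [27,-11,0,0,0,0]
    - [0,0,0,0,0,0]
    - [0,0,0,0,0,0]

```text
time: 16.13
tool_pos: [0.6014, -0.2696, 0.1151]
ee_rot: [-3.14, 0.003, -0.002]
wrist_force: [-0.8, 0.2, -0.1]
width: 0.094
finger_force: 0.0
```

```bash
python3 - <<'E'
from h import *
from bench import sensors
print(sensors.get_obs()['tool_pos'])
im=optics.snapshot('side'); cv2.imwrite('pics/side2.png',im[:,:,::-1])
c=im[120:240,225:345]; cv2.imwrite('pics/s2.png',cv2.convertScaleAbs(cv2.resize(c,None,fx=5,fy=5,interpolation=cv2.INTER_CUBIC),alpha=1.5)[:,:,::-1])
E
```

```text
[ 0.60143344 -0.2695659   0.11508421]
```

View pics/s2.png

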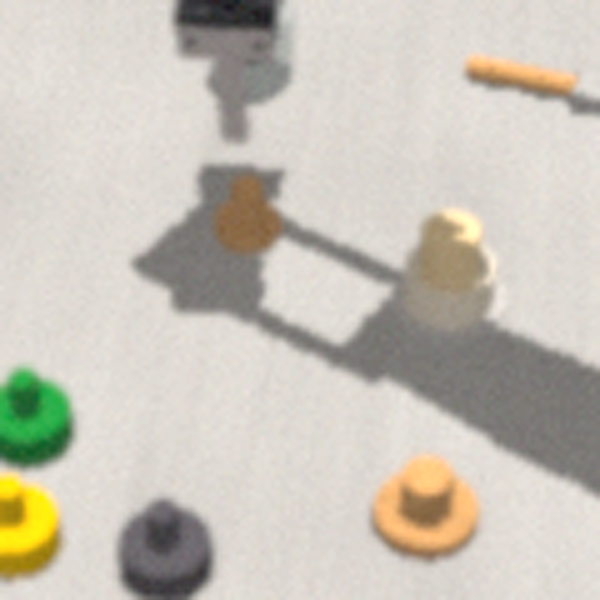

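Slim cheese stands in its mould (crop cheese (452,240)); finger is over the narrow follower (248,215). Descending to its handle.

>>> send_rows:
  rows:
    - [0,-1,-25,0,0,0]
    - [0,0,-28,0,0,0]
    - [0,0,-25,0,0,0]
    - [0,0,-15,0,0,0]
    - [0,0,-10,0,0,0]
    - [0,0,-6,0,0,0]
    - [0,0,-4,0,0,0]
    - [0,0,0,0,0,0]

```text
time: 16.85
tool_pos: [0.6011, -0.2705, 0.0048]
ee_rot: [3.141, -0.0, -0.002]
wrist_force: [-0.6, 0.3, 0.2]
width: 0.094
finger_force: 0.0
```

>>> send_rows:
  rows:
    - [0,0,0,0,0,0]
    - [0,0,0,0,0,0]
    - [0,0,0,0,0,0]
    - [0,0,0,0,0,0]
    - [0,0,0,0,0,0]
    - [0,0,0,0,0,0]
    - [0,0,0,0,0,0]
    - [0,0,0,0,0,0]
  grip: 18

```text
time: 17.52
tool_pos: [0.6013, -0.2706, 0.0044]
ee_rot: [3.141, 0.0, -0.002]
wrist_force: [0.6, -0.4, -0.6]
width: 0.0444
finger_force: 0.0
```

>>> send_rows:
  rows:
    - [0,0,0,0,0,0]
    - [0,0,0,0,0,0]
    - [0,0,0,0,0,0]

```text
time: 17.77
tool_pos: [0.6013, -0.2704, 0.0044]
ee_rot: [-3.141, 0.0, -0.002]
wrist_force: [0.4, -0.2, 0.5]
width: 0.0259
finger_force: 30.0
```

>>> send_rows:
  rows:
    - [0,0,10,0,0,0]
    - [0,0,20,0,0,0]
    - [0,0,35,0,0,0]
    - [0,0,35,0,0,0]
    - [0,0,20,0,0,0]
    - [-20,8,0,0,0,0]
    - [-25,10,0,0,0,0]
    - [-28,11,0,0,0,0]

```text
time: 18.43
tool_pos: [0.5284, -0.2417, 0.1258]
ee_rot: [3.14, -0.002, -0.002]
wrist_force: [-0.5, -0.0, -0.6]
width: 0.0253
finger_force: 30.0
```

>>> send_rows:
  rows:
    - [-28,11,0,0,0,0]
    - [-28,11,0,0,0,0]
    - [-24,10,0,0,0,0]
    - [-10,4,0,0,0,0]
    - [0,0,0,0,0,0]
    - [0,0,0,0,0,0]

```text
time: 18.93
tool_pos: [0.439, -0.206, 0.1254]
ee_rot: [3.14, -0.002, -0.002]
wrist_force: [0.2, -0.5, -0.0]
width: 0.0258
finger_force: 30.0
```

>>> send_rows:
  rows:
    - [-1,0,-20,0,0,0]
    - [0,0,-15,0,0,0]
    - [0,0,-8,0,0,0]
    - [0,0,-4,0,0,0]
    - [0,0,-2,0,0,0]
    - [0,0,0,0,0,0]
    - [0,0,0,0,0,0]

```text
time: 19.52
tool_pos: [0.438, -0.206, 0.0761]
ee_rot: [3.141, -0.001, -0.002]
wrist_force: [0.9, -0.0, -0.1]
width: 0.0255
finger_force: 30.0
```

>>> send_rows:
  rows:
    - [0,0,-1,0,0,0]
    - [0,0,-1,0,0,0]
    - [0,0,0,0,0,0]
    - [0,0,0,0,0,0]

```text
time: 19.85
tool_pos: [0.4379, -0.2059, 0.0743]
ee_rot: [3.14, -0.002, -0.002]
wrist_force: [0.5, 0.3, 2.0]
width: 0.0254
finger_force: 30.0
```

>>> send_rows:
  rows:
    - [0,0,0,0,0,0]
    - [0,0,0,0,0,0]
    - [0,0,0,0,0,0]
    - [0,0,0,0,0,0]
    - [0,0,0,0,0,0]
    - [0,0,15,0,0,0]
    - [0,0,30,0,0,0]
    - [0,0,25,0,0,0]
  grip: 94

```text
time: 20.52
tool_pos: [0.4367, -0.2052, 0.1437]
ee_rot: [-3.141, 0.002, -0.002]
wrist_force: [0.8, -0.6, 1.1]
width: 0.0754
finger_force: 0.0
```

>>> send_rows:
  rows:
    - [0,25,0,0,0,0]
    - [0,33,0,0,0,0]
    - [1,34,0,0,0,0]
    - [1,34,0,0,0,0]
    - [1,34,0,0,0,0]
    - [0,34,0,0,0,0]
    - [0,32,0,0,0,0]
    - [0,0,0,0,0,0]

```text
time: 21.18
tool_pos: [0.4398, 0.0253, 0.1435]
ee_rot: [-3.139, -0.0, 0.004]
wrist_force: [0.1, 0.6, 0.0]
width: 0.0939
finger_force: 0.0
```

>>> send_rows:
  rows:
    - [0,0,-20,0,0,0]
    - [0,0,0,0,0,0]
    - [0,0,0,0,0,0]

```text
time: 21.43
tool_pos: [0.4393, 0.0201, 0.1224]
ee_rot: [3.141, 0.003, -0.002]
wrist_force: [0.2, 0.2, 0.7]
width: 0.0942
finger_force: 0.0
```

```bash
python3 - <<'E'
from h import *
im=optics.snapshot('side'); cv2.imwrite('pics/side3.png',im[:,:,::-1])
c=im[140:260,260:360]; cv2.imwrite('pics/s3.png',cv2.convertScaleAbs(cv2.resize(c,None,fx=5,fy=5,interpolation=cv2.INTER_CUBIC),alpha=1.5)[:,:,::-1])
E
```

```text
(no output)
```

View pics/s3.png

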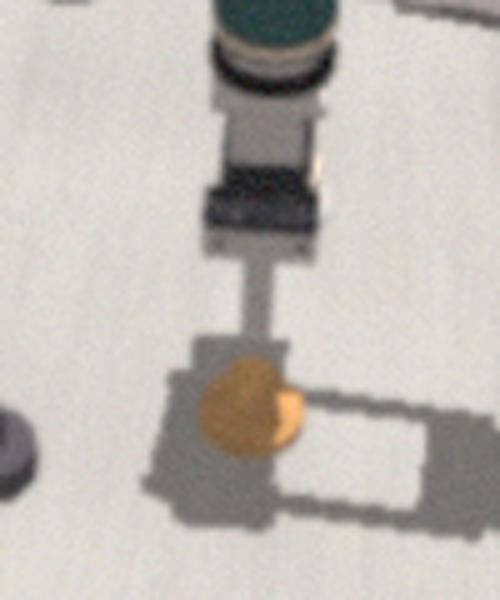

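```bash
python3 - <<'E'
from h import *
from scipy.optimize import least_squares
print(least_squares(lambda p:(proj('side',[[p[0],.0201+.0595,p[1]]])[0]-[310.9,207.5]),[.5,.05]).x)
im=cv2.cvtColor(cv2.imread('pics/side3.png'),cv2.COLOR_BGR2RGB)
print(locate(im,'side','follower_wide',(.444,.018)))
# slim: follower on cheese in slim mould: top of handle & body (side2 had open view of cheese)
print(locate(im,'side','follower_slim',(.441,-.208),.07,win=10))
E
```

```text
[0.44107185 0.14714193]
(array([0.4441878 , 0.01857193]), 1.0563729835135613)
(array([ 0.4381746 , -0.28043015]), 0.042052744119743406)
```

>>> send_rows:
  rows:
    - [3,0,-28,0,0,0]
    - [0,0,-30,0,0,0]
    - [0,0,-25,0,0,0]
    - [0,0,-15,0,0,0]
    - [0,0,-10,0,0,0]
    - [0,0,-6,0,0,0]
    - [0,0,-4,0,0,0]
    - [0,0,0,0,0,0]

```text
time: 22.15
tool_pos: [0.4437, 0.0201, 0.0057]
ee_rot: [3.141, -0.0, -0.003]
wrist_force: [-0.2, -0.7, 0.6]
width: 0.0937
finger_force: 0.0
```

>>> send_rows:
  rows:
    - [0,0,0,0,0,0]
    - [0,0,0,0,0,0]
    - [0,0,0,0,0,0]
    - [0,0,0,0,0,0]
    - [0,0,0,0,0,0]
    - [0,0,0,0,0,0]
    - [0,0,0,0,0,0]
    - [0,0,0,0,0,0]
  grip: 28

```text
time: 22.82
tool_pos: [0.4433, 0.0205, 0.0054]
ee_rot: [3.141, 0.0, -0.002]
wrist_force: [0.8, -0.8, 0.3]
width: 0.0439
finger_force: 0.0
```

>>> send_rows:
  rows:
    - [0,0,0,0,0,0]
    - [0,0,0,0,0,0]
    - [0,0,0,0,0,0]

```text
time: 23.07
tool_pos: [0.4433, 0.0206, 0.0054]
ee_rot: [-3.141, 0.0, -0.002]
wrist_force: [-0.3, 0.7, 0.4]
width: 0.0355
finger_force: 30.0
```

```bash
python3 - <<'E'
import h; from h import *
from scipy.optimize import least_squares
im=cv2.cvtColor(cv2.imread('pics/side1.png'),cv2.COLOR_BGR2RGB)
# top face of the cheese: bright & warm
for name,src,g,zt,r in(('cheese_wide','pics/side1.png',(.6245,.2745),.07,.033),('ref cheese_wide start','pics/side0.png',(.617,-.0927),.06,.033)):
    im=cv2.cvtColor(cv2.imread(src),cv2.COLOR_BGR2RGB); S=4
    I=cv2.GaussianBlur(cv2.resize(im,None,fx=S,fy=S,interpolation=cv2.INTER_CUBIC),(0,0),2).astype(float)
    u,v=proj('side',[[*g,zt]])[0]
    s=(I[...,0]-I[...,2])/I[...,0]
    M=((s>.2)&(I[...,0]>150)).astype(np.uint8); W=np.zeros_like(M); a=slice(int(v*S)-80,int(v*S)+80),slice(int(u*S)-80,int(u*S)+80); W[a]=M[a]
    n,l,st,ce=cv2.connectedComponentsWithStats(W); i=1+st[1:,4].argmax()
    p=(ce[i]+.5)/S-.5; area=cv2.contourArea(proj('side',ring(*g,r,zt)).astype(np.float32))
    print(name,st[i,4]/16/area,least_squares(lambda q:(proj('side',[[q[0],q[1],zt]])[0]-p),g).x)
E
```

```text
cheese_wide 0.9905166541492952 [0.6232828  0.27746403]
ref cheese_wide start 0.9807924168503485 [ 0.61563707 -0.08871891]
```

>>> send_rows:
  rows:
    - [0,0,10,0,0,0]
    - [0,0,20,0,0,0]
    - [0,0,35,0,0,0]
    - [0,0,35,0,0,0]
    - [0,0,20,0,0,0]
    - [16,23,0,0,0,0]
    - [20,28,0,0,0,0]
    - [20,28,0,0,0,0]

```text
time: 23.73
tool_pos: [0.5004, 0.0999, 0.1273]
ee_rot: [3.141, -0.003, -0.004]
wrist_force: [-0.2, -1.5, -0.5]
width: 0.0355
finger_force: 30.0
```

>>> send_rows:
  rows:
    - [21,30,0,0,0,0]
    - [21,30,0,0,0,0]
    - [21,30,0,0,0,0]
    - [21,30,0,0,0,0]
    - [21,30,0,0,0,0]
    - [20,29,0,0,0,0]
    - [0,0,0,0,0,0]
    - [0,0,0,0,0,0]

```text
time: 24.4
tool_pos: [0.6242, 0.2795, 0.1238]
ee_rot: [3.14, 0.003, -0.0]
wrist_force: [-0.7, -1.1, -0.5]
width: 0.0357
finger_force: 30.0
```

>>> send_rows:
  rows:
    - [0,0,-20,0,0,0]
    - [0,0,-13,0,0,0]
    - [0,0,-8,0,0,0]
    - [0,0,-4,0,0,0]
    - [0,0,-2,0,0,0]
    - [0,0,0,0,0,0]
    - [0,0,0,0,0,0]

```text
time: 24.98
tool_pos: [0.6246, 0.2783, 0.0794]
ee_rot: [-3.141, -0.001, -0.003]
wrist_force: [-0.1, 0.0, -0.6]
width: 0.0352
finger_force: 30.0
```

>>> send_rows:
  rows:
    - [0,0,-1,0,0,0]
    - [0,0,-1,0,0,0]
    - [0,0,0,0,0,0]
    - [0,0,0,0,0,0]

```text
time: 25.32
tool_pos: [0.6243, 0.2785, 0.0766]
ee_rot: [3.142, -0.0, -0.002]
wrist_force: [-0.4, -0.1, -0.6]
width: 0.0359
finger_force: 30.0
```

>>> send_rows:
  rows:
    - [0,0,-1,0,0,0]
    - [0,0,-0.5,0,0,0]
    - [0,0,0,0,0,0]
    - [0,0,0,0,0,0]

```text
time: 25.65
tool_pos: [0.6246, 0.2786, 0.0755]
ee_rot: [-3.141, -0.001, -0.002]
wrist_force: [0.4, 0.3, 1.9]
width: 0.0353
finger_force: 30.0
```

>>> send_rows:
  rows:
    - [0,0,0,0,0,0]
    - [0,0,0,0,0,0]
    - [0,0,0,0,0,0]
    - [0,0,0,0,0,0]
    - [0,0,0,0,0,0]
    - [0,0,15,0,0,0]
    - [0,0,30,0,0,0]
    - [0,0,25,0,0,0]
  grip: 94

```text
time: 26.32
tool_pos: [0.6236, 0.2782, 0.1447]
ee_rot: [3.141, 0.002, -0.002]
wrist_force: [0.7, 0.5, 0.8]
width: 0.0851
finger_force: 0.0
```

>>> send_rows:
  rows:
    - [-10,-25,0,0,0,0]
    - [-20,-25,0,0,0,0]
    - [-25,-25,0,0,0,0]
    - [-30,-25,0,0,0,0]
    - [-30,-25,0,0,0,0]
    - [-30,-25,0,0,0,0]
    - [0,-20,0,0,0,0]
    - [0,0,0,0,0,0]

```text
time: 26.98
tool_pos: [0.4778, 0.1057, 0.1451]
ee_rot: [3.14, -0.001, -0.006]
wrist_force: [-0.2, 0.1, 0.5]
width: 0.0939
finger_force: 0.0
```

```bash
python3 - <<'E'
from h import *; import h
from scipy.optimize import least_squares
from bench import sensors
print(sensors.get_obs()['tool_pos'])
pics={}
for n in('side','top'):
    im=optics.snapshot(n); cv2.imwrite(f'pics/{n}4.png',im[:,:,::-1]); pics[n]=im
im=pics['side']
for d in(.68,.76,.82):
    h.SEG['dark']=d
    for n in('side','top'): print(d,n,locate(cv2.cvtColor(cv2.imread(f'pics/{n}0.png'),cv2.COLOR_BGR2RGB),n,'weight',(.615,.081),win=14))
h.SEG['warm']=.2
for k,g,z in(('follower_wide',(.624,.278),.07),('follower_slim',(.4405,-.206),.07)):
    for w in(.2,.28,.34):
        h.SEG['warm']=w; print(k,w,locate(im,'side',k,g,z,win=16))
def crop(x,y):
    u,v=proj('side',[[x,y,.07]])[0].astype(int); c=im[v-30:v+30,u-25:u+25].copy()
    return cv2.convertScaleAbs(cv2.resize(c,None,fx=8,fy=8,interpolation=cv2.INTER_CUBIC),alpha=1.5)
cv2.imwrite('pics/s4.png',np.hstack([crop(.624,.278),crop(.44,-.206)])[:,:,::-1])
E
```

```text
[0.47780693 0.10570245 0.14510288]
0.68 side (array([0.61773501, 0.08272323]), 0.8015636634400596)
0.68 top (array([0.61340292, 0.08436464]), 0.8394024276377218)
0.76 side (array([0.61790539, 0.08230569]), 0.8644920782851817)
0.76 top (array([0.61366405, 0.08436951]), 0.9190164372577843)
0.82 side (array([0.61792525, 0.08206406]), 0.9063663440059568)
0.82 top (array([0.61385286, 0.08442491]), 0.9738666666666667)
follower_wide 0.2 (array([0.62407583, 0.27740423]), 1.0275817831943554)
follower_wide 0.28 (array([0.6247145, 0.2768899]), 0.9339853300733496)
follower_wide 0.34 (array([0.62489977, 0.275923  ]), 0.86092800827194)
follower_slim 0.2 (array([ 0.43675978, -0.19922484]), 1.0046342270771267)
follower_slim 0.28 (array([ 0.43708389, -0.21076799]), 0.7086270560590803)
follower_slim 0.34 (array([ 0.43694256, -0.21170848]), 0.6051040967092008)
```

View pics/s4.png

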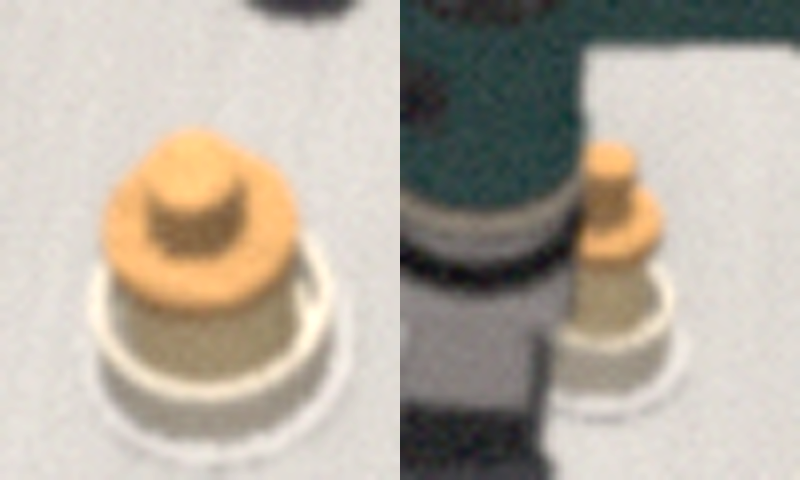

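Left crop: wide follower flat and centred on the wide cheese. Right crop: narrow follower flat on the slim cheese, partly behind the arm. Now the dark weight.

>>> send_rows:
  rows:
    - [20,-4,0,0,0,0]
    - [26,-4,0,0,0,0]
    - [26,-4,0,0,0,0]
    - [26,-4,0,0,0,0]
    - [24,-4,0,0,0,0]
    - [15,-3,0,0,0,0]
    - [0,0,0,0,0,0]
    - [0,0,0,0,0,0]

```text
time: 27.75
tool_pos: [0.617, 0.0865, 0.1438]
ee_rot: [-3.141, 0.002, -0.002]
wrist_force: [-1.0, 1.1, -0.7]
width: 0.094
finger_force: 0.0
```

```bash
python3 - <<'E'
from h import *
from bench import sensors
print(sensors.get_obs()['tool_pos'])
im=optics.snapshot('side'); cv2.imwrite('pics/side5.png',im[:,:,::-1])
u,v=proj('side',[[.615,.082,.07]])[0].astype(int); print(u,v)
c=im[v-40:v+30,u-35:u+35]; cv2.imwrite('pics/s5.png',cv2.convertScaleAbs(cv2.resize(c,None,fx=8,fy=8,interpolation=cv2.INTER_CUBIC),alpha=1.6)[:,:,::-1])
E
```

```text
[0.61696334 0.08649616 0.14384227]
257 220
```

View pics/s5.png

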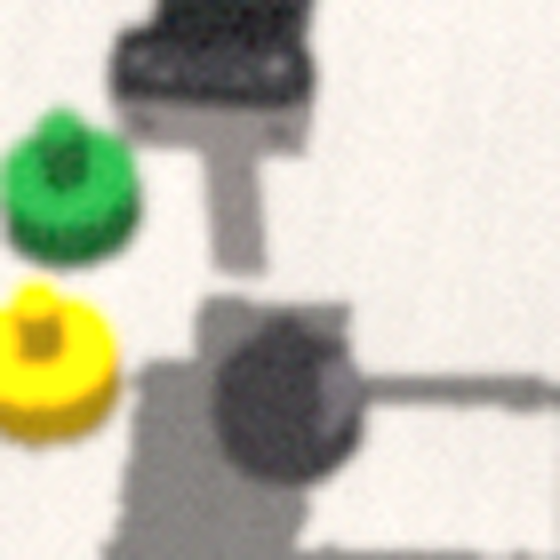

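```bash
python3 - <<'E'
from h import *
from scipy.optimize import least_squares
print(least_squares(lambda p:(proj('side',[[p[0],.0865+.0595,p[1]]])[0]-[251.5,213.5]),[.6,.05]).x)
E
```

```text
[0.61843813 0.17260189]
```

Tip at x = 0.618 against the weight at 0.618, so x is aligned. Adjusting y by −4 and descending onto the knob.

>>> send_rows:
  rows:
    - [0,-4,-28,0,0,0]
    - [0,0,-30,0,0,0]
    - [0,0,-25,0,0,0]
    - [0,0,-18,0,0,0]
    - [0,0,-12,0,0,0]
    - [0,0,-6,0,0,0]
    - [0,0,-4,0,0,0]
    - [0,0,0,0,0,0]

```text
time: 28.47
tool_pos: [0.6163, 0.0817, 0.0222]
ee_rot: [3.142, -0.0, -0.002]
wrist_force: [0.0, -0.5, -0.4]
width: 0.0943
finger_force: 0.0
```

>>> send_rows:
  rows:
    - [0,0,0,0,0,0]
    - [0,0,0,0,0,0]
    - [0,0,0,0,0,0]
    - [0,0,0,0,0,0]
    - [0,0,0,0,0,0]
    - [0,0,0,0,0,0]
    - [0,0,0,0,0,0]
    - [0,0,0,0,0,0]
  grip: 12

```text
time: 29.13
tool_pos: [0.6163, 0.0814, 0.0219]
ee_rot: [3.142, 0.0, -0.002]
wrist_force: [0.2, -0.3, 0.4]
width: 0.0442
finger_force: 0.0
```

>>> send_rows:
  rows:
    - [0,0,0,0,0,0]
    - [0,0,0,0,0,0]
    - [0,0,0,0,0,0]
    - [0,0,0,0,0,0]
    - [0,0,0,0,0,0]

```text
time: 29.55
tool_pos: [0.6163, 0.0825, 0.022]
ee_rot: [-3.14, -0.0, -0.002]
wrist_force: [0.5, 3.1, -0.3]
width: 0.0215
finger_force: 30.0
```

>>> send_rows:
  rows:
    - [0,0,8,0,0,0]
    - [0,0,15,0,0,0]
    - [0,0,22,0,0,0]
    - [0,0,25,0,0,0]
    - [0,0,25,0,0,0]
    - [0,0,25,0,0,0]
    - [0,0,20,0,0,0]
    - [0,0,10,0,0,0]

```text
time: 30.22
tool_pos: [0.6169, 0.0806, 0.1744]
ee_rot: [3.14, -0.003, -0.003]
wrist_force: [0.9, 0.2, -4.8]
width: 0.021
finger_force: 30.0
```

>>> send_rows:
  rows:
    - [1,18,0,0,0,0]
    - [1,28,0,0,0,0]
    - [1,30,0,0,0,0]
    - [1,30,0,0,0,0]
    - [1,30,0,0,0,0]
    - [1,28,0,0,0,0]
    - [1,20,0,0,0,0]
    - [0,12,0,0,0,0]

```text
time: 30.88
tool_pos: [0.622, 0.2795, 0.1691]
ee_rot: [3.14, 0.004, -0.0]
wrist_force: [-0.5, -0.9, -6.7]
width: 0.0213
finger_force: 30.0
```

>>> send_rows:
  rows:
    - [0,0,0,0,0,0]
    - [0,0,0,0,0,0]
    - [0,0,0,0,0,0]

```text
time: 31.13
tool_pos: [0.6232, 0.2757, 0.1711]
ee_rot: [3.139, 0.001, -0.004]
wrist_force: [-0.2, -1.4, -5.8]
width: 0.0215
finger_force: 30.0
```

>>> send_rows:
  rows:
    - [0,3,-10,0,0,0]
    - [0,0,-8,0,0,0]
    - [0,0,-6,0,0,0]
    - [0,0,-4,0,0,0]
    - [0,0,0,0,0,0]
    - [0,0,0,0,0,0]

```text
time: 31.63
tool_pos: [0.623, 0.28, 0.1432]
ee_rot: [3.141, 0.001, -0.003]
wrist_force: [0.1, -0.8, -5.3]
width: 0.0211
finger_force: 30.0
```

>>> send_rows:
  rows:
    - [0,0,-1,0,0,0]
    - [0,0,-1,0,0,0]
    - [0,0,0,0,0,0]
    - [0,0,0,0,0,0]

```text
time: 31.97
tool_pos: [0.6234, 0.2805, 0.1422]
ee_rot: [-3.142, -0.0, -0.002]
wrist_force: [0.8, 0.2, -7.1]
width: 0.0214
finger_force: 30.0
```

>>> send_rows:
  rows:
    - [0,-1,-1,0,0,0]
    - [0,0,-1,0,0,0]
    - [0,0,0,0,0,0]
    - [0,0,0,0,0,0]

```text
time: 32.3
tool_pos: [0.6233, 0.2794, 0.1399]
ee_rot: [3.141, -0.0, -0.002]
wrist_force: [-0.2, -0.8, -4.9]
width: 0.0214
finger_force: 30.0
```

>>> send_rows:
  rows:
    - [0,0,-0.5,0,0,0]
    - [0,0,0,0,0,0]
    - [0,0,0,0,0,0]

```text
time: 32.55
tool_pos: [0.6233, 0.2794, 0.1399]
ee_rot: [3.142, -0.0, -0.002]
wrist_force: [-0.3, -0.0, -3.5]
width: 0.0216
finger_force: 30.0
```

>>> send_rows:
  rows:
    - [0,0,-0.5,0,0,0]
    - [0,0,0,0,0,0]
    - [0,0,0,0,0,0]

```text
time: 32.8
tool_pos: [0.6235, 0.2795, 0.1399]
ee_rot: [-3.141, -0.001, -0.002]
wrist_force: [-1.4, -0.4, -0.3]
width: 0.0213
finger_force: 30.0
```

>>> send_rows:
  rows:
    - [0,0,0,0,0,0]
    - [0,0,0,0,0,0]
    - [0,0,0,0,0,0]
    - [0,0,0,0,0,0]
    - [0,0,0,0,0,0]
    - [0,0,0,0,0,0]
    - [0,0,0,0,0,0]
  grip: 60

```text
time: 33.38
tool_pos: [0.6234, 0.2795, 0.139]
ee_rot: [3.142, -0.0, -0.002]
wrist_force: [-0.1, 0.7, 0.5]
width: 0.0597
finger_force: 0.0
```

>>> send_rows:
  rows:
    - [0,0,8,0,0,0]
    - [0,0,15,0,0,0]
    - [0,0,25,0,0,0]
    - [0,0,25,0,0,0]
    - [0,0,10,0,0,0]
    - [0,0,0,0,0,0]

```text
time: 33.88
tool_pos: [0.6249, 0.2801, 0.2268]
ee_rot: [-3.139, -0.008, -0.002]
wrist_force: [0.2, 0.0, 0.2]
width: 0.0599
finger_force: 0.0
```

>>> send_rows:
  rows:
    - [-20,-20,0,0,0,0]
    - [-25,-30,0,0,0,0]
    - [-25,-30,0,0,0,0]
    - [-25,-35,0,0,0,0]
    - [-20,-35,0,0,0,0]
    - [0,-35,0,0,0,0]
    - [0,0,0,0,0,0]
    - [0,0,0,0,0,0]

```text
time: 34.55
tool_pos: [0.5083, 0.0942, 0.2208]
ee_rot: [-3.141, 0.002, -0.006]
wrist_force: [0.4, 0.9, 0.7]
width: 0.06
finger_force: 0.0
```

```bash
python3 - <<'E'
from h import *; import h
im={n:optics.snapshot(n) for n in('side','top')}
for n in im: cv2.imwrite(f'pics/{n}6.png',im[n][:,:,::-1])
for d in(.68,.76):
    h.SEG['dark']=d
    for n in im: print('weight',n,locate(im[n],n,'weight',(.623,.278),.118,win=16))
for w in(.2,.28):
    h.SEG['warm']=w; print(w,locate(im['side'],'side','follower_wide',(.624,.278),.07,win=16),locate(im['side'],'side','follower_slim',(.4405,-.206),.07,win=16),locate(im['top'],'top','follower_slim',(.4375,-.2),.07,win=16))
def crop(x,y,z,n='side',w=18):
    u,v=proj(n,[[x,y,z]])[0].astype(int); return im[n][v-w:v+w,u-w:u+w]
E
```

```text
weight side (array([0.62375941, 0.28067576]), 0.8654931470034937)
weight top (array([0.61673817, 0.27933651]), 1.0474362759570908)
weight side (array([0.62361341, 0.28118761]), 0.9441829186281103)
weight top (array([0.61724155, 0.27988629]), 1.0856353591160222)
0.2 (array([0.61954097, 0.29090556]), 0.6277834008097166) (array([ 0.44099499, -0.19671043]), 1.2545879212545878) (array([ 0.43785666, -0.20458751]), 0.9807212896792421)
0.28 (array([0.6202051 , 0.29093225]), 0.5319579800025314) (array([ 0.44101437, -0.20828036]), 0.8756684491978609) (array([ 0.43793925, -0.20469864]), 0.8734598734598734)
```

Measured in the side view, the weight is at (0.6237, 0.281) and the wide follower at (0.624, 0.277). The slim follower at (0.441, −0.208) matches its mould at (0.441, −0.209). The arm is clear of everything.

```bash
python3 -c "
from bench import ticket
print(ticket.close_job())"
```

```text
the job is handed in; nothing more can be done
None
```

I handed the job in after about 35 s of the 120 s: both cheeses are in their moulds, both followers are on their cheeses, and the dark weight is on the wide follower's handle; camera positions put the weight and both followers within about 4 mm of centre, but the hand-in gave no verdict and I checked the weight only by measurement, not by eye.

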